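Fit the end board of a knock-down tool tray and draw it tight with its cam lock

ROBOT

A 6-joint arm with a two-finger parallel gripper is mounted at the origin on the work surface. World frame = base frame: x ahead of the robot, y to its left, z up, the work surface at z = 0. Lengths are in mm, angles in rad, forces in N, time in s.
With the tool pointing down it reaches from about 275 to 975 mm from the base axis. Payload 8.4 kg.
Tool frame: the origin (TCP) lies between the finger pads; the fingertips stand 17 mm ahead of it and the grasp point (between the pads) lies 2 mm behind it; z points along the fingers, y is the direction in which the jaws open and shut (so a half turn about z gives the same grasp; the last joint's range is limited). The gripper opens to 92 mm and grips with 3 to 60 N. Pads are 20 mm wide; open, the fingers measure 128 mm over their backs; the gripper's body (75 mm by 189 mm) begins 69 mm behind the grasp point.
Start: joints at [-1.339, 0.353, 1.633, -0, 1.155, -0.002], TCP at [144.796, -607.998, 205.283] pointing down, gripper open.
Joint ranges: [-2.63, 2.63], [-0.92, 2.1], [0.06, 2.66], [-1.3, 4.44], [0, 2.69], [-3.02, 3.02]. Speed limits (rad/s): [2.22, 2.22, 2.79, 3.14, 3.14, 3.14].

INTERFACE

Orientations are given as a rotation vector (axis times angle).
In Python, from workcell import ctrl gives the robot as it stands. The module is installed in compiled form; this text tells all that it offers. Calls block until the motion is done:
- ctrl.move_to(position, orientation): joint-space move of the TCP to a pose.
- ctrl.move_linear(position, ori=None, velocity=150, contact_N=None): straight line of the TCP; ori=None keeps the orientation; velocity is the mean speed in mm/s. With contact_N (N) it stops when the force on the tool has changed by that much, and returns True; else False.
- ctrl.move_joints(angles): joint-space move.
- ctrl.let_go() and ctrl.grab(): open the fingers fully, or close them until they stop; the grip force is fixed at half the most.
- ctrl.pause(seconds).
- ctrl.ik(position, orientation): joint angles nearest the present ones, or None.
- ctrl.state(): the state.
- ctrl.grab_frame(name): name is "scene" or "top"; returns a dict with "color" (420x560x3 uint8, red, green, blue), "camera_matrix" (3x3 intrinsics, pixels), "world_to_cam" (4x4, takes a point from world to camera coordinates). Camera axes: x right, y down, z forward; pixel columns grow to the right and rows downward; lengths in mm; the calibration is good to about 2 mm. A picture is of the moment at which its call begins. There is no depth.
A pose or a line that the arm cannot do raises ctrl.IKError and nothing moves.
- ctrl.close_job(): hands the job in, once; it reports no verdict.
The state is a dict: "clock": time; "joint_positions": joint angles; "qvel": joint speeds; "tau": joint torques, N m; "tool_pos": TCP position; "tool_rot": TCP orientation; "wrist_force": force on the tool from outside, world axes, zero at the start; "moment": the same for the moment, N m; "opening": finger opening in mm.
Only numpy, scipy, OpenCV 4.12 (cv2) and the standard library are available. Lean on these libraries where they do the work, as an engineer would, in place of code of your own. Each camera call takes 0.05 s, during which the arm holds its last target. There are 200 camera calls.

TASK

Fit the loose end board of the tool tray: slide it along the bench, stud and dowels first, into the bored edge of the tray base until it is up against the base, leaving the cam open meanwhile. Then turn the wing of the cam at that edge clockwise (seen from above) until the cam has drawn the stud tight and the board is clamped flush to the base: snug, firmly hand-tight, stopping as soon as the resistance has clearly risen, because forcing the cam tears the stud out of the plywood. Let go and leave the jar, tin and bin where they are.

Things in the scene. Friction and masses are not known exactly. Their poses are not given: they have to be found in the camera images.
- tray: tray base, plywood, fixed to the bench by two low cleats (18 mm high) at its long sides: 180 (x) x 260 (y) x 30 mm, lying flat. Origin: centre of its underside; z up. At its +y end an end board (22 thick, 70 mm high) is already fitted, with a closed cam at y = +60 mm that does not turn. Its -y edge, at y = -130 mm, is free and bored for stud and dowels. The cam to turn is at x = 0, y = -60 mm.
- bore (a point): mouth of the 17 mm stud hole in the free edge face of the tray base, 15 mm above the bench; axes as tray. Two 10.5 mm dowel holes open in the same face at x = -55 and +55 mm from it, at the same height. The board goes in along +y.
- cam_axis (a point): point on the vertical axis of the cam, 40 mm above the bench, half-way up its wing; axes as tray; 70 mm in from the free edge. The cam is let into the base; on the base lie its 44 mm steel flange and a grey upright wing: 34 mm long, 10 mm thick, from 30 to 51.5 mm above the bench, a red mark on the top of the end that points to the cam's mouth.
- cam (a joint): angle of the cam, rad, clockwise from above. 0: wing along the tray's y, red end to the free edge, mouth open to the stud (-0.4 to 0.15 will do). Its lip starts 0.6 rad on and spirals in 3.2 mm per rad; stop at 3.2. Turns freely (0.08 N m) until taut, at 0.9 to 2.5 by how deep the stud is screwed in; then the torque climbs: 0.25 to 0.4 N m above free is snug, over 0.6 tears it out. Let go, it springs back 0.1.
- board_mid (a point): centre of the loose end board, half-way up (35 mm above the bench). Wood, 180 (x) x 22 (y) x 70 mm high (z), 0.2 to 0.36 kg, standing upright on the bench; can be pinched by its top edge, across its 22 mm (y). From its +y face stick out, 15 mm above the bench, a steel stud at x = 0 and two round-nosed dowels (8 mm, 22 mm long) at x = -55 and +55 mm.
- board_face (a point): foot of the stud on the +y face of the loose end board, 15 mm above the bench; axes as board_mid. The stud has a 6 mm neck and a 14 mm ball head whose centre is 63.5 mm (up to 2.5 more or less) from the face along +y. The board is home when this point meets bore, its face on the edge face and its x axis parallel to the tray's.
- wax_tin: bystander: yellow tin, 72 mm across, 50 mm high; origin at the centre of its underside
- screw_jar: bystander: amber jar with black lid, 64 mm across, 80 mm high; origin at the centre of its underside
- dowel_bin: bystander: blue open bin with spare dowels, 100 x 75 x 35 mm; origin at the centre of its underside
Not all that is in view belongs to the job. Of the things like the part that bears board_mid, leave any that is yellow; of the rest the larger one is meant.

How it is judged (in metres and radians):
On the way:
1. the end board is slid up to the base, stud in the bore, face within 4 mm of the edge, the cam still open (y of board_face in the frame of bore above -0.004 m and distance between board_face and bore below 0.006 m and value of joint cam below 0.6 rad), for 0.2 s.
At the end, for the whole second after the job is handed in: with nobody holding it, the loose board stands upright with its face on the base's bored edge (within 2 mm, within 4 mm of its place along the edge, square within 0.02 rad), and the turned cam (past 0.9 rad) keeps pulling on the stud with more than 12 N (distance between board_face and bore below 0.004 m and y of board_face in the frame of bore above -0.002 m and angle between the x axis of board_mid and the x axis of tray, either way round below 0.02 rad and angle between board_mid's own z axis and vertical below 0.03 rad and value of joint cam above 0.9 rad and contact force between cam and end_board above 12 N); the robot touches nothing.
It fails at once if the cam was forced: it pulled on the stud with over 80 N (contact force between cam and end_board above 80 N).
It fails at once if the tin was shoved aside or knocked over (distance of wax_tin from where it was at the start of the episode above 0.02 m or angle between wax_tin's own z axis and vertical above 0.3 rad).
It fails at once if the jar was shoved aside or knocked over (distance of screw_jar from where it was at the start of the episode above 0.02 m or angle between screw_jar's own z axis and vertical above 0.3 rad).
It fails at once if the bin was shoved aside or knocked over (distance of dowel_bin from where it was at the start of the episode above 0.02 m or angle between dowel_bin's own z axis and vertical above 0.3 rad).
It also fails if it takes over 72 s, if anything falls off the work surface, if the arm or the gripper's body presses on something with over 40 N, if the wrist force passes 120 N, or if a joint passes its speed limit or range.

## Working session

There is one attempt and no reset: what is moved stays moved. The work goes in short steps, each a Python script; the robot and the scene stay as the last script left them, time stands still between calls to the robot, and variables do not carry over. Pictures are saved under pics/ and viewed, about 8 in all and at most 12, crops included, and the job is handed in when it is done.

```bash
mkdir -p pics
python3 - <<'E'
from workcell import ctrl
import cv2,numpy as np
for n in("scene","top"):
    f=ctrl.grab_frame(n); cv2.imwrite(f"pics/{n}0.png",cv2.cvtColor(f["color"],cv2.COLOR_RGB2BGR))
    print(n,f["camera_matrix"].round(1).tolist(),f["world_to_cam"].round(4).tolist())
print(ctrl.state())
E
```

```text
scene [[399.5, 0.0, 284.8], [0.0, 399.5, 212.0], [0.0, 0.0, 1.0]] [[-0.8924, 0.451, -0.0165, 564.3361], [0.3086, 0.583, -0.7516, -84.6024], [-0.3294, -0.6757, -0.6595, 960.3784], [0.0, 0.0, 0.0, 1.0]]
top [[474.9, 0.0, 278.1], [0.0, 474.9, 217.1], [0.0, 0.0, 1.0]] [[0.0131, -0.9999, -0.0033, -92.987], [-0.9765, -0.0121, -0.2153, 587.7857], [0.2153, 0.006, -0.9765, 847.146], [0.0, 0.0, 0.0, 1.0]]
{'clock': 0.1, 'joint_positions': array([-1.33935983e+00,  3.53571883e-01,  1.63406184e+00,  3.31913929e-05,
        1.15520228e+00, -2.40363247e-03]), 'qvel': array([ 0.00080972, -0.00179743, -0.00130245,  0.0003051 ,  0.00082062,
        0.00141001]), 'tau': array([-6.75156953e-04, -5.94908774e+01, -3.34928191e+01,  6.97757537e-02,
        1.82181224e-02, -3.12286159e-05]), 'tool_pos': array([ 144.72464164, -607.53875617,  204.64226229]), 'tool_rot': array([-3.11891608e+00, -3.66313479e-01,  1.75725041e-04]), 'wrist_force': array([ 0.21020987,  0.38298681, -1.1661505 ]), 'moment': array([0.02694272, 0.01085907, 0.01775414]), 'opening': 91.73478444611267}
```

View pics/top0.png

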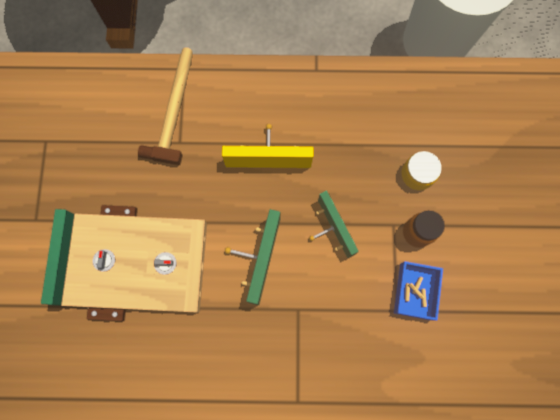

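View pics/scene0.png

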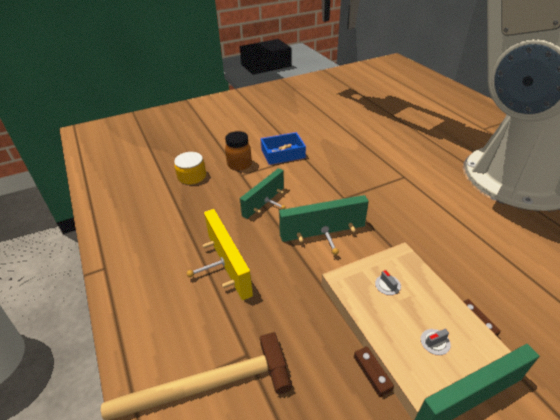

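Candidates for the loose board: yellow (268,157), to be left; small green (338,225); large green (263,257). The large green one fits the description. The tray is at (130,262), and the cam to turn is at (165,264). Next is a close crop to check both.

```bash
cat > h.py <<'E'
from workcell import ctrl
import cv2,numpy as np
def frame(n="top"):
    f=ctrl.grab_frame(n); return f
def ray(f,uv,z):
    K,T=f["camera_matrix"],f["world_to_cam"]; R,t=T[:3,:3],T[:3,3]
    uv=np.atleast_2d(uv).astype(float)
    d=(R.T@np.linalg.inv(K)@np.c_[uv,np.ones(len(uv))].T).T; c=-R.T@t
    return c+d*((z-c[2])/d[:,2])[:,None]
def proj(f,p):
    K,T=f["camera_matrix"],f["world_to_cam"]
    q=(T[:3,:3]@np.atleast_2d(p).T).T+T[:3,3]; q=(K@q.T).T; return q[:,:2]/q[:,2:]
def crop(f,x0,y0,x1,y1,s,name):
    im=cv2.cvtColor(f["color"],cv2.COLOR_RGB2BGR)[y0:y1,x0:x1]
    cv2.imwrite(name,cv2.resize(im,None,fx=s,fy=s,interpolation=cv2.INTER_CUBIC))
def mask(f,lo,hi,box):
    hsv=cv2.cvtColor(f["color"],cv2.COLOR_RGB2HSV); m=cv2.inRange(hsv,np.array(lo),np.array(hi))
    k=np.zeros_like(m); x0,y0,x1,y1=box; k[y0:y1,x0:x1]=m[y0:y1,x0:x1]; return k
E
python3 - <<'E'
from h import *
f=frame(); crop(f,30,195,290,325,3,"pics/c1.png")
hsv=cv2.cvtColor(f["color"],cv2.COLOR_RGB2HSV)
for p in [(130,235),(263,257),(268,230),(61,257),(55,257),(165,264),(230,230),(272,225)]: print(p,hsv[p[1],p[0]])
E
```

```text
(130, 235) [ 20 119 235]
(263, 257) [ 65  96 144]
(268, 230) [ 65  97 145]
(61, 257) [ 71 110  74]
(55, 257) [ 72 126 136]
(165, 264) [  7  51 129]
(230, 230) [ 15 154 194]
(272, 225) [ 65  96 146]
```

View pics/c1.png

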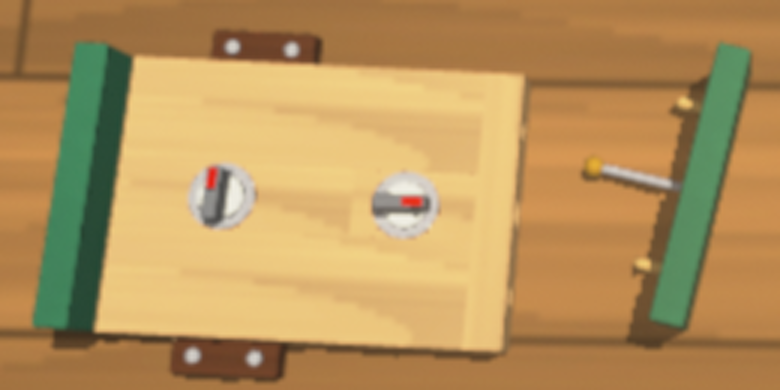

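The crop shows the cam's red end pointing at the free edge, so the cam is open. The large green board has its stud facing the tray. Now I'll measure the poses.

```bash
cat >> h.py <<'E'
def big(m):
    cs,_=cv2.findContours(m,cv2.RETR_EXTERNAL,cv2.CHAIN_APPROX_NONE); return max(cs,key=cv2.contourArea)[:,0]
def rect(f,lo,hi,box,z):
    "min-area rectangle of a top face in world mm: centre, long side direction angle, sides"
    c=big(mask(f,lo,hi,box)); p=ray(f,c,z)[:,:2].astype(np.float32)
    (cx,cy),(w,h),a=cv2.minAreaRect(p); a=np.radians(a)
    if w<h: w,h,a=h,w,a+np.pi/2
    return np.array([cx,cy]),(a+np.pi/2)%np.pi-np.pi/2,(w,h)
def board(f,box): return rect(f,(55,60,115),(80,160,255),box,70)
E
python3 - <<'E'
from h import *
f=frame()
T=f["world_to_cam"]; print("cam",-T[:3,:3].T@T[:3,3])
print("board",board(f,(240,205,290,312)))
print("fixed",board(f,(35,200,80,312)))
m=mask(f,(17,70,150),(26,200,255),(60,205,212,320))
m=cv2.morphologyEx(m,cv2.MORPH_OPEN,np.ones((5,5)))
c=big(m); p=ray(f,c,30)[:,:2].astype(np.float32)
print("tray",cv2.minAreaRect(p)); 
for e in [(204.7,220),(197.7,312.7),(74,214)]: print(e,ray(f,e,30))
# flange: low saturation
m=mask(f,(0,0,150),(179,45,255),(150,248,182,280)); q=np.argwhere(m>0)[:,::-1]
print("flange",ray(f,(q.min(0)+q.max(0))/2,31),q.min(0),q.max(0))
m=mask(f,(35,0,0),(130,255,255),(45,205,212,320))
r=mask(f,(170,120,100),(179,255,255),(150,248,182,280))|mask(f,(0,160,100),(6,255,255),(150,248,182,280));q=np.argwhere(r>0)[:,::-1]
print("red",len(q),ray(f,q.mean(0),51.5) if len(q) else 0)
q=np.argwhere(mask(f,(18,150,120),(30,255,255),(222,245,234,258))>0)[:,::-1]; print("ball",len(q),ray(f,(227.5,251),15))
for n,px in [("tin",(424,167)),("jar",(428,227)),("bin",(419,292))]: print(n,ray(f,px,50))
E
```

```text
cam [392.82476095 -90.97802985 953.5233037 ]
board (array([513.92132568, -58.70816422]), np.float64(-0.226515033358635), (176.88999938964844, 20.43967628479004))
fixed (array([508.57208252, 335.05105591]), np.float64(-0.03456836358144599), (176.32435607910156, 19.94873046875))
tray ((503.7039794921875, 193.27456665039062), (265.08209228515625, 181.2274169921875), 88.03071594238281)
(204.7, 220) [[588.59475313  60.77341773  30.        ]]
(197.7, 312.7) [[407.65933492  65.73546359  30.        ]]
(74, 214) [[597.598712   322.49687659  30.        ]]
flange [[501.74664034 134.05130089  31.        ]] [155 253] [175 273]
red 15 [[501.66269512 125.76359754  51.5       ]]
ball 34 [[529.18552349  14.83978655  15.        ]]
tin [[ 697.73002083 -374.67419628   50.        ]]
jar [[ 575.87054586 -375.96399286   50.        ]]
bin [[ 450.9361418  -352.23094518   50.        ]]
```

```bash
cat >> h.py <<'E'
from scipy.spatial.transform import Rotation as Ro
A0=-0.0335; BORE=np.array([499.0,63.6]); CAM=np.array([501.6,133.6])
def down(a):  # tool x at world angle a, z down
    return Ro.from_matrix(np.array([[np.cos(a),np.sin(a),0],[np.sin(a),-np.cos(a),0],[0,0,-1]]).T.T).as_rotvec()
def ax(a): return np.array([np.cos(a),np.sin(a)]),np.array([-np.sin(a),np.cos(a)])
OFF=-20; ZG=66
def gpose(face,a):  # TCP xy for board face centre at `face`, board x at angle a
    x,y=ax(a); return np.r_[np.array(face)-11*y+OFF*x,ZG]
def st():
    s=ctrl.state(); print("t%.1f"%s["clock"],"pos",s["tool_pos"].round(1),"F",s["wrist_force"].round(1),"M",s["moment"].round(3),"open %.1f"%s["opening"],"q6 %.2f"%s["joint_positions"][5]); return s
E
python3 - <<'E'
from h import *
a=-0.2265; x,y=ax(a); face=np.array([513.9,-58.7])+11*y
p=gpose(face,a); print(p, Ro.from_rotvec(down(a)).as_matrix().round(2).tolist())
q=ctrl.ik(p+[0,0,90],down(a)); print(q)
ctrl.move_to(p+[0,0,90],down(a)); st()
f=frame(); crop(f,190,170,340,330,4,"pics/c2.png")
print(ctrl.move_linear(p,velocity=80,contact_N=8)); st()
ctrl.grab(); st()
E
```

```text
[494.41083298 -54.20863397  66.        ] [[0.97, -0.22, 0.0], [-0.22, -0.97, 0.0], [-0.0, -0.0, -1.0]]
[-0.11222252  0.21285169  1.95049141  0.          0.97824955  1.68507381]
t2.5 pos [494.5 -54.7 156.1] F [-0.7  0.4  0.6] M [ 0.011  0.039 -0.034] open 91.5 q6 1.68
False
t3.9 pos [494.8 -54.2  66.5] F [-0.3  0.3 -0.4] M [-0.002  0.009  0.056] open 92.0 q6 1.69
t5.2 pos [494.4 -54.2  66. ] F [-0.4  0.5  0.3] M [ 0.036  0.014 -0.022] open 0.3 q6 1.69
```

The fingers closed to 0.3 mm, so the grasp missed. Looking to see why.

Run:
```python
from h import *
s=ctrl.state(); R=Ro.from_rotvec(s["tool_rot"]).as_matrix(); print(R.round(2))
f=frame("scene"); g=frame("top")
a=cv2.resize(cv2.cvtColor(f["color"],cv2.COLOR_RGB2BGR)[150:350,200:480],None,fx=1.4*1,fy=1.4)
b=cv2.resize(cv2.cvtColor(g["color"],cv2.COLOR_RGB2BGR)[180:330,190:340],(400,400)); a=cv2.resize(a,(400,286)); a=cv2.copyMakeBorder(a,0,114,0,0,0)
cv2.imwrite("pics/c3.png",np.hstack([a,b]))
```

```text
[[ 0.97 -0.22  0.  ]
 [-0.22 -0.97 -0.  ]
 [ 0.   -0.   -1.  ]]
```

View pics/c3.png

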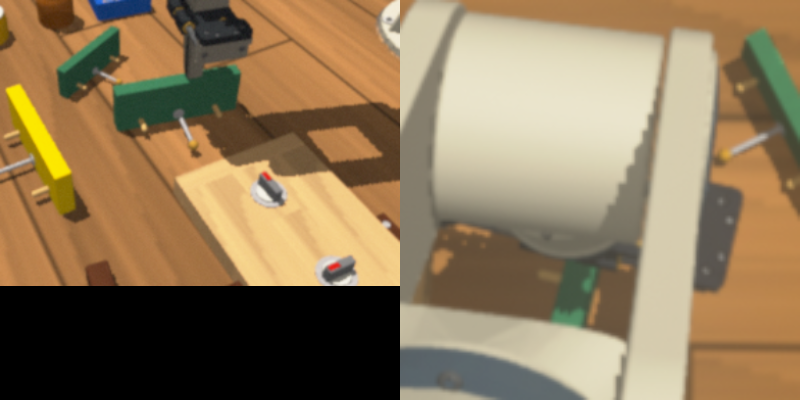

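Run:
```python
from h import *
f=frame("scene"); g=frame("top")
c=big(mask(f,(55,60,20),(80,255,255),(270,150,385,250))); h=cv2.convexHull(c.reshape(-1,1,2)); print("scene poly",cv2.approxPolyDP(h,3,True)[:,0].tolist())
a=-0.2265;x,y=ax(a);m=np.array([513.9,-58.7])
for s in(-1,1):
  for w in (-11,11): print(s,w,"scene pred top",proj(f,np.r_[m+s*90*x+w*y,70]).round(0)," bottom",proj(f,np.r_[m+s*90*x+w*y,0]).round(0))
s=ctrl.state();print("tips pred",proj(f,s["tool_pos"]+[0,0,-17]),proj(f,s["tool_pos"]))
crop(f,260,130,400,260,5,"pics/c4.png")
```

```text
scene poly [[367, 200], [364, 225], [282, 239], [280, 210], [360, 196]]
-1 -11 scene pred top [[365. 195.]]  bottom [[362. 220.]]
-1 11 scene pred top [[370. 201.]]  bottom [[366. 227.]]
1 -11 scene pred top [[279. 210.]]  bottom [[280. 235.]]
1 11 scene pred top [[281. 217.]]  bottom [[282. 243.]]
tips pred [[333.5842284  211.76285283]] [[334.13425842 205.30323966]]
```

View pics/c4.png

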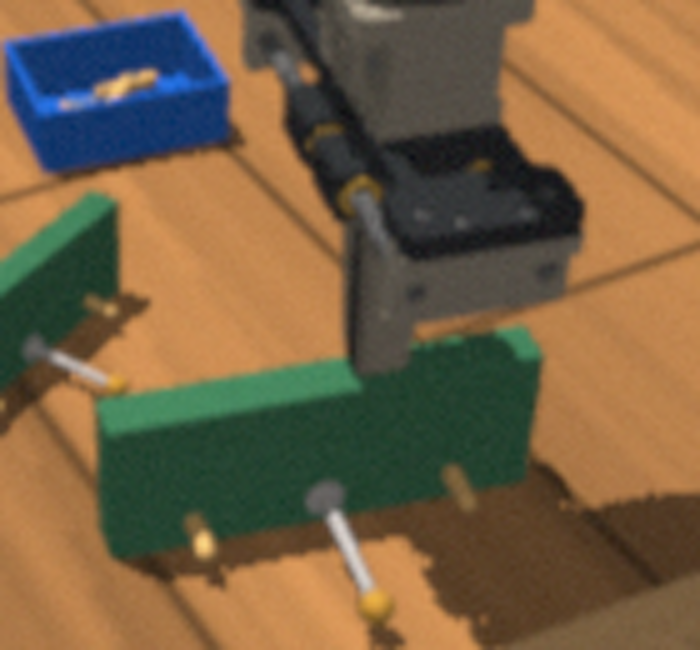

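The finger bottoms appear to sit right at the board's top edge, at crop (375,370), and not 17 mm below it. I'll calibrate the tip offset by touching the board top with the fingers closed.

Run:
```python
from h import *
p=ctrl.state()["tool_pos"]; o=None
ctrl.move_linear([494.4,-54.2,95],velocity=80); st()
print(ctrl.move_linear([494.4,-54.2,60],velocity=15,contact_N=5)); s=st()
ctrl.move_linear([494.4,-54.2,100],velocity=100)
f=frame("scene"); print("tcp px",proj(f,[494.4,-54.2,100]),proj(f,[494.4,-54.2,83]))
crop(f,260,130,400,260,5,"pics/c5.png")
```

```text
t5.9 pos [494.6 -54.2  95.3] F [-0.2  0.8  0. ] M [0.068 0.009 0.001] open 0.3 q6 1.69
True
t8.0 pos [494.4 -54.2  61.1] F [-1.9 -0.2  4.8] M [0.063 0.077 0.003] open 0.4 q6 1.69
tcp px [[335.28586938 191.81466013]] [[334.70344523 198.65419472]]
```

View pics/c5.png

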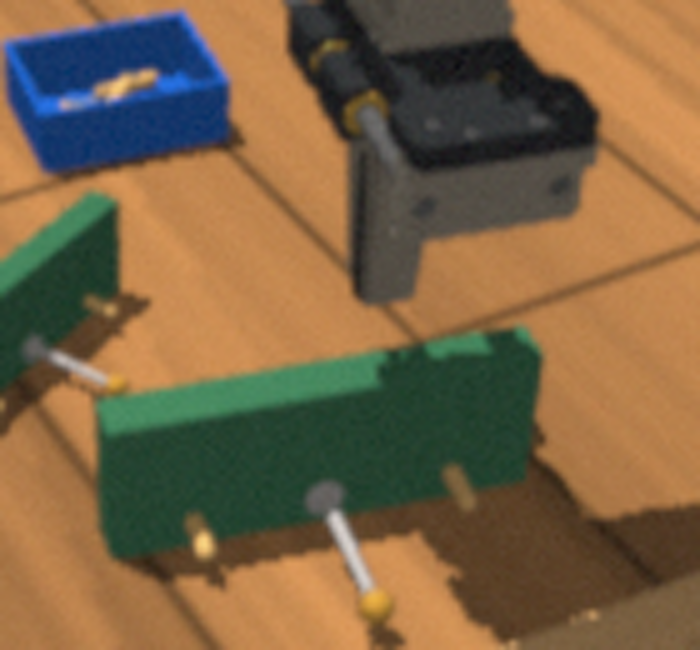

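Closed tips touch the 70 mm board top at TCP z = 61. So the tips really sit about 9 mm above the reported TCP, not 17 mm below it as specified. I'll compensate by using a 26 mm lower TCP for everything.

```bash
sed -i 's/ZG=66/ZG=40/' h.py
python3 - <<'E'
from h import *
a=-0.2265; x,y=ax(a); face=np.array([513.9,-58.7])+11*y
p=gpose(face,a)
ctrl.let_go(); st()
print(ctrl.move_linear(p,velocity=80,contact_N=6)); st()
ctrl.grab(); st(); f=frame("scene")
# pre-align: ball ~20 mm short of bore
u,v=ax(A0); tgt=gpose(BORE-98*v,A0)
ctrl.move_linear(tgt,down(A0),velocity=40); st()
f=frame("scene"); g=frame("top")
a=cv2.resize(cv2.cvtColor(f["color"],cv2.COLOR_RGB2BGR)[170:300,270:430],(400,325))
b=cv2.resize(cv2.cvtColor(g["color"],cv2.COLOR_RGB2BGR)[190:320,190:290],(400,520))
cv2.imwrite("pics/c6.png",np.hstack([cv2.copyMakeBorder(a,0,195,0,0,0),b])); cv2.imwrite("pics/g6.png",cv2.cvtColor(g["color"],cv2.COLOR_RGB2BGR)); cv2.imwrite("pics/f6.png",cv2.cvtColor(f["color"],cv2.COLOR_RGB2BGR))
E
```

```text
t10.0 pos [494.4 -54.2 100. ] F [-0.2 -0.2 -1.5] M [ 0.04   0.054 -0.046] open 92.0 q6 1.69
False
t10.9 pos [494.7 -54.2  40.3] F [0.  0.4 0.4] M [0.013 0.012 0.01 ] open 92.2 q6 1.69
t11.9 pos [494.3 -54.2  39.9] F [ 0.6 -0.  -1.8] M [-0.002 -0.002 -0.017] open 21.9 q6 1.69
t12.7 pos [475.3 -44.7  39.9] F [ 1.4  0.  -1.7] M [ 0.094  0.049 -0.014] open 21.8 q6 1.51
```

View pics/c6.png

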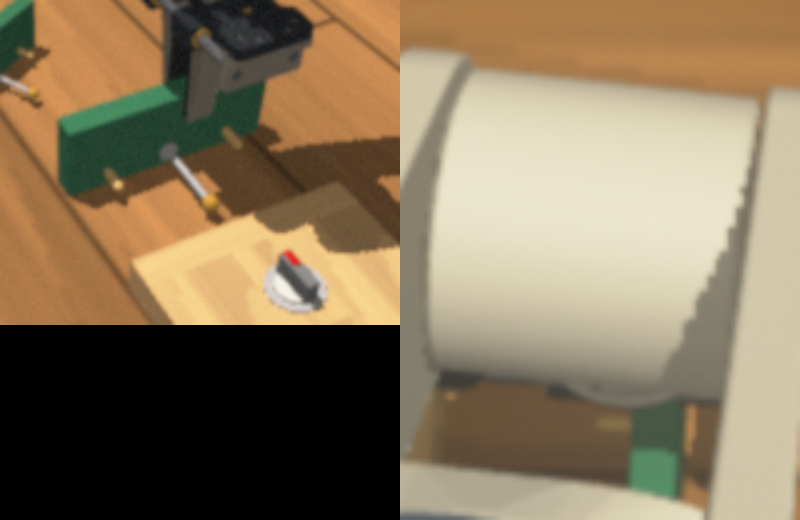

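Run:
```python
from h import *
f=frame("scene"); u,v=ax(A0)
def t(p): d=p[:2]-BORE; return (d@u).round(1),(d@v).round(1)
q=np.argwhere(mask(f,(15,130,120),(28,255,255),(346,243,362,259))>0)[:,::-1]; print(len(q),q.mean(0))
print("ball",t(ray(f,(354,250.8),15)[0]),"expect (0,-34.5)")
print("corner+",t(ray(f,(322.8,276),30)[0]),"expect 90,0"); print("corner-",t(ray(f,(404,244),30)[0]))
print("cam",t(ray(f,(388,284.8),31)[0]),"expect 0,70")
print("foot",t(ray(f,(270+168/2.5,170+152/2.5),15)[0]), "expect 0,-98")
crop(f,310,225,420,300,7,"pics/c7.png")
```

```text
101 [353.25742574 251.9009901 ]
ball (np.float64(-0.0), np.float64(-34.9)) expect (0,-34.5)
corner+ (np.float64(90.6), np.float64(4.2)) expect 90,0
corner- (np.float64(-85.7), np.float64(2.6))
cam (np.float64(-0.1), np.float64(70.1)) expect 0,70
foot (np.float64(0.8), np.float64(-96.6)) expect 0,-98
```

View pics/c7.png

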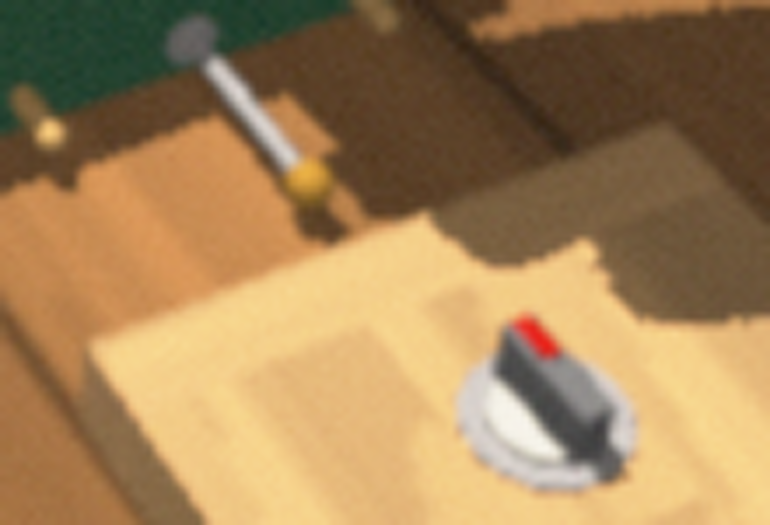

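The scene view gives the ball, cam and corners a lateral error under 1 mm. Inserting with force watch.

Run:
```python
from h import *
u,v=ax(A0)
hit=ctrl.move_linear(gpose(BORE-25*v,A0),velocity=40,contact_N=10); s=st()
print(hit,"remaining",(gpose(BORE,A0)-s["tool_pos"])[:2]@v)
if not hit:
    hit=ctrl.move_linear(gpose(BORE+4*v,A0),velocity=20,contact_N=12); s=st()
    d=(gpose(BORE,A0)-s["tool_pos"])[:2]; print(hit,"remaining y,x",d@v,d@u)
```

```text
t14.8 pos [477.8  28.2  40. ] F [ 0.3  0.5 -2. ] M [-0.023  0.041 -0.004] open 22.0 q6 1.66
False remaining 25.133910665875103
t15.9 pos [478.6  53.3  39.9] F [ 0.6 -3.6  2.5] M [-0.699 -0.035 -0.116] open 21.8 q6 1.71
True remaining y,x 0.006778594826453942 0.06345969675953969
```

Contact came exactly at the computed home position. Next: release, retreat, check the board, and work out the cam IK.

Run:
```python
from h import *
u,v=ax(A0)
ctrl.let_go(); s=st()
p=s["tool_pos"]; ctrl.move_linear([*p[:2],140],velocity=150)
o=down(A0+np.pi/2)
q=np.array(ctrl.ik([*CAM,110],o)); print("ik",q.round(3))
if q[5]>-0.5: q[5]-=np.pi
print(q[5]); ctrl.move_joints(q); s=st()
f=frame("scene"); g=frame("top"); cv2.imwrite("pics/g8.png",cv2.cvtColor(g["color"],cv2.COLOR_RGB2BGR))
crop(f,290,180,450,300,5,"pics/c8.png")
```

```text
t17.1 pos [477.8  53.4  39.5] F [ 0.8 -1.3  0.1] M [ 0.027 -0.027  0.027] open 91.7 q6 1.71
ik [ 0.257  0.308  1.945 -0.     0.89   0.291]
-2.8506777796311766
t21.7 pos [501.6 133.6 110. ] F [-0.4 -0.3  0. ] M [ 0.078 -0.058  0.025] open 92.0 q6 -2.85
```

View pics/c8.png

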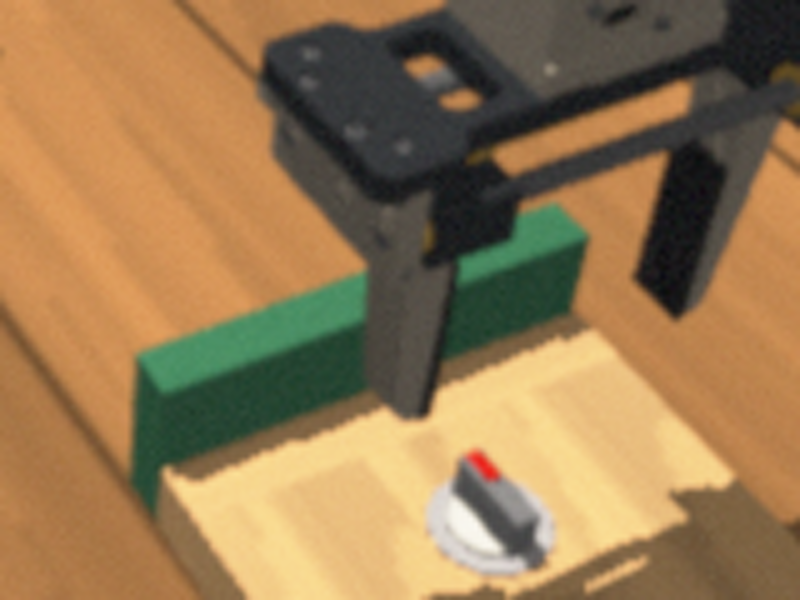

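The board is flush at the free edge, the cam is still open, and the jaws straddle the wing. Now I'll descend, grip and turn with torque watch.

```bash
cat > turn.py <<'E'
from h import *
import sys
def mz(n=4):
    r=[]
    for _ in range(n): ctrl.pause(0.02); r.append(ctrl.state()["moment"][2])
    return float(np.mean(r))
def turn(total,step,stop):
    s=ctrl.state(); q=np.array(s["joint_positions"]); q0=q[5]
    b=0
    while q[5]-q0<total-1e-6:
        q[5]+=step; ctrl.move_joints(q); m=mz(); s=ctrl.state()
        print("t%.1f cmd %.2f q6 %.3f Mz %.3f F %s"%(s["clock"],q[5]-q0,s["joint_positions"][5]-q0,m,s["wrist_force"].round(1)))
        if abs(m)>stop: print("STOP"); break
E
python3 - <<'E'
from turn import *
print(ctrl.move_linear([*CAM,26],velocity=80,contact_N=8)); st(); print("Mz0",mz())
ctrl.grab(); st(); print("Mz grip",mz())
turn(0.8,0.2,0.3)
E
```

```text
False
t23.0 pos [502.  133.7  26.4] F [ 0.2 -0.2 -0.1] M [ 0.085 -0.038  0.038] open 91.6 q6 -2.85
Mz0 0.0039025029765979067
t24.2 pos [501.9 133.6  26. ] F [ 0.7 -0.3 -1.5] M [ 0.057 -0.238  0.101] open 9.7 q6 -2.85
Mz grip 0.0797034293017312
t24.7 cmd 0.20 q6 0.196 Mz -0.092 F [ 1.8 -1.8 -0.8]
t25.1 cmd 0.40 q6 0.394 Mz -0.079 F [ 2.8 -1.2 -3.4]
t25.4 cmd 0.60 q6 0.594 Mz -0.077 F [ 2.8 -2.1 -3.2]
t25.8 cmd 0.80 q6 0.792 Mz -0.065 F [ 5.4 -2.6 -3.5]
```

Run:
```python
from turn import *
s=st(); R=Ro.from_rotvec(s["tool_rot"]).as_matrix(); print("tool x angle",np.arctan2(R[1,0],R[0,0]), "start was",A0-np.pi/2)
print("tau6",s["tau"]); print(mz())
f=frame("scene"); crop(f,340,210,440,310,6,"pics/c9.png")
```

```text
t25.8 pos [502.2 133.5  26. ] F [ 5.4 -2.6 -3.5] M [-0.396 -0.883 -0.077] open 10.1 q6 -2.06
tool x angle -2.3961091317639407 start was -1.6042963267948966
tau6 [ 2.02560738e+00 -5.45771527e+01 -1.99100053e+01  7.64204375e-01
  1.31079812e+00 -4.99941643e-05]
-0.07098220912250086
```

View pics/c9.png

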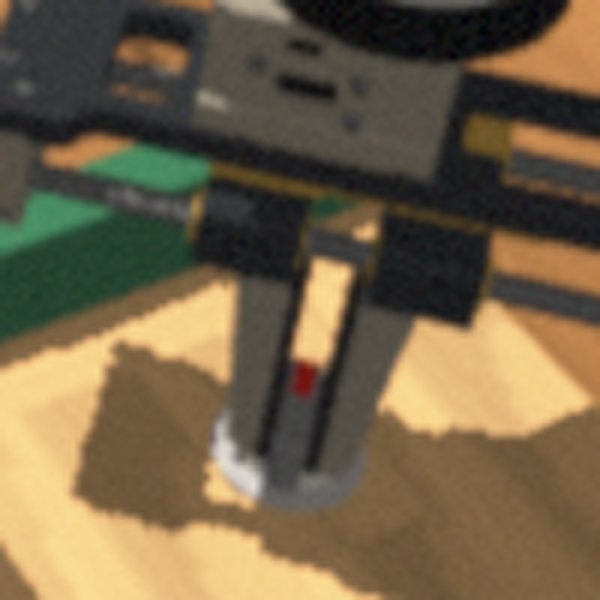

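The wing is following clockwise: the red mark has swung round, and the tool angle is down 0.79. The torque magnitude matches the free 0.08 N m, though its sign is opposite to the documented one. I'll continue with a stop on deviation either way and fine steps once it rises.

Run:
```python
from turn import *
q=np.array(ctrl.state()["joint_positions"]); q0=-2.8507; free=0.075; step=0.1
while q[5]-q0<2.9:
    q[5]+=step; ctrl.move_joints(q); m=mz(3); s=ctrl.state(); d=abs(m+free)
    print("t%.1f cmd %.2f q6 %.3f Mz %.3f F %s"%(s["clock"],q[5]-q0,s["joint_positions"][5]-q0,m,s["wrist_force"].round(1)))
    if d>0.27: print("STOP"); break
    step=0.03 if d>0.07 else 0.08
```

```text
t26.2 cmd 0.89 q6 0.885 Mz -0.044 F [ 3.4 -2.8 -4.2]
t26.5 cmd 0.97 q6 0.967 Mz -0.087 F [ 3.6 -3.2 -3.3]
t26.8 cmd 1.05 q6 1.049 Mz -0.079 F [ 3.6 -3.4 -4.5]
t27.1 cmd 1.13 q6 1.129 Mz -0.098 F [ 4.  -4.6 -4.6]
t27.4 cmd 1.21 q6 1.209 Mz -0.043 F [ 4.7 -4.2 -3.8]
t27.7 cmd 1.29 q6 1.289 Mz -0.103 F [ 4.3 -4.2 -4.6]
t28.0 cmd 1.37 q6 1.369 Mz -0.106 F [ 4.  -4.1 -4.8]
t28.3 cmd 1.45 q6 1.449 Mz -0.072 F [ 4.5 -4.  -3.5]
t28.6 cmd 1.53 q6 1.529 Mz -0.056 F [ 4.7 -4.3 -4.6]
t28.9 cmd 1.61 q6 1.609 Mz -0.103 F [ 4.5 -4.7 -3.1]
t29.2 cmd 1.69 q6 1.689 Mz -0.099 F [ 5.1 -6.2 -4.4]
t29.5 cmd 1.77 q6 1.769 Mz -0.081 F [ 3.9 -4.9 -3. ]
t29.8 cmd 1.85 q6 1.849 Mz -0.040 F [ 4.2 -5.5 -3.4]
t30.1 cmd 1.93 q6 1.929 Mz 0.029 F [ 4.6 -6.2 -4.4]
t30.4 cmd 1.96 q6 1.958 Mz 0.062 F [ 4.5 -6.9 -3.3]
t30.7 cmd 1.99 q6 1.988 Mz 0.190 F [ 5.5 -7.2 -4.4]
t31.0 cmd 2.02 q6 2.018 Mz 0.137 F [ 4.9 -7.2 -4.2]
t31.3 cmd 2.05 q6 2.048 Mz 0.228 F [ 5.  -7.2 -5.1]
STOP
```

Run:
```python
from turn import *
print(mz(40)); st()
```

```text
0.2242315936148155
t32.0 pos [502.3 132.9  26. ] F [ 5.1 -6.8 -3.6] M [-1.209 -1.069  0.253] open 9.5 q6 -0.80
```

Averaged over 40 samples, the rise above free is about 0.31 N m (−0.08 to +0.224), mid-band for snug. Release, retreat and check.

Run:
```python
from turn import *
ctrl.let_go(); s=st(); p=s["tool_pos"]
print(ctrl.move_linear([*p[:2],160],velocity=150))
ctrl.move_joints([-1.0,0.25,1.6,0,1.2,0]); st()
g=frame("top"); f=frame("scene")
print("board",board(g,(190,205,235,320)),"fixed",board(g,(35,200,80,312)))
u,v=ax(A0); print("expect centre",BORE-11*v)
r=mask(g,(170,120,80),(179,255,255),(150,248,182,280))|mask(g,(0,150,80),(6,255,255),(150,248,182,280));q=np.argwhere(r>0)[:,::-1]
d=ray(g,q.mean(0),51.5)[0][:2]-CAM; print("cam angle",np.arctan2(-(d@u),-(d@v)))
for n,px in [("tin",(424,167)),("jar",(428,227)),("bin",(419,292))]: print(n,g["color"][px[1],px[0]])
a=cv2.resize(cv2.cvtColor(g["color"],cv2.COLOR_RGB2BGR)[180:330,30:230],(400,300))
b=cv2.resize(cv2.cvtColor(f["color"],cv2.COLOR_RGB2BGR)[180:420,290:560],(338,300))
c=cv2.cvtColor(g["color"],cv2.COLOR_RGB2BGR)[130:340,370:470]; c=cv2.copyMakeBorder(c,0,90,0,0,0)
cv2.imwrite("pics/c10.png",np.hstack([a,b]))
```

```text
t33.2 pos [502.2 133.5  26. ] F [-0.   0.4  0.6] M [-0.019 -0.159  0.037] open 91.9 q6 -0.80
False
t36.8 pos [ 344.1 -531.5  284.6] F [-1.1 -0.7  0.2] M [ 0.018 -0.057  0.011] open 91.9 q6 -0.00
board (array([497.85864258,  52.69833374]), np.float64(-0.03360749506014571), (176.38914489746094, 20.707881927490234)) fixed (array([508.57012939, 334.97357178]), np.float64(-0.03545173411502578), (176.3392333984375, 20.237098693847656))
expect centre [498.63156892  52.6061718 ]
cam angle 2.168369449439612
tin [242 240 231]
jar [81 70 63]
bin [226 189 131]
```

View pics/c10.png

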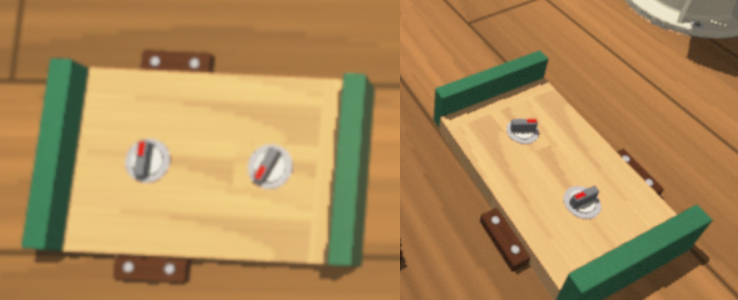

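Run:
```python
from h import *
g=frame(); a=cv2.imread("pics/top0.png")[:,:,::-1]
d=np.abs(g["color"].astype(int)-a).max(2)[145:330,385:450]; print("changed bystander pixels",(d>60).sum(),"of",d.size)
if (d>60).sum()<150: ctrl.close_job(); print("handed in",ctrl.state()["clock"])
```

```text
changed bystander pixels 0 of 12025
the job is handed in; nothing more can be done
the job is handed in; nothing more can be done
```

I slid the large green end board home with the cam still open, then turned the cam clockwise until it was snug, let go and backed off. I handed the job in after about 37 s; it gives no verdict, so the pass conditions below are my own readings.

- **Board:** the last camera check put it within 1 mm of its computed home position. It is within about 0.002 rad of the fitted end board and the tray.
- **Cam:** I stopped at about 2.05 rad of turn, with the torque about 0.31 N m above free (the snug range is 0.25 to 0.4). From the slope I estimate about 20 N of pull left after spring-back, against the required 12 N. I couldn't measure that pull directly.
- **Bystanders:** no pixels changed around the tin, jar and bin.

Some readings disagreed with the description:
- **Fingertips:** they sat about 26 mm higher than specified relative to the reported tool point. My first grasp closed on air, just above the board. I found the offset by touching the board's top edge, then lowered the later moves to suit.
- **Torque sensor:** it read about −0.08 N m during the free turn, where I expected +0.08. I judged snugness by the rise from that reading, so the 0.31 figure depends on the offset staying constant.
- **Final cam angle:** the coarse image estimate gave 2.17 rad, while about 1.95 rad is expected after spring-back. I put that down to the red mark covering only a few pixels; both are well past 0.9.

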